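Pin the camera arm, then pull it out over the laptop and hold it

ROBOT

A 7-joint arm with a two-finger parallel gripper is mounted at the origin on the work surface. World frame = base frame: x ahead of the robot, y to its left, z up, the work surface at z = 0. Lengths are in m, angles in degrees, forces in N, time in s.
With the tool pointing down it reaches from about 0.4 to 0.9 m from the base axis. Payload 5.5 kg.
Tool frame: the origin (TCP) lies midway between the tips of the shut fingers; the grasp point (between the pads) lies 19 mm behind it; z points along the fingers, x is the direction in which the jaws open and shut, and the axes are right-handed (so a half turn about z gives the same grasp; the last joint's range is limited). The gripper opens to 92 mm and grips with 3 to 60 N. Pads are 19 mm wide; open, the fingers measure 130 mm over their backs; the gripper's body (75 mm by 190 mm) begins 47 mm behind the grasp point.
Start: joints at [-60.779, 28.699, -24.465, 88.831, 12.651, 65.22, -12.049], TCP at [0.159, 0.63, 0.227] pointing down, gripper open.
Joint ranges: [-164.97, 164.97], [-17.58, 116.51], [-87.97, 89.64], [11.32, 138.91], [-80.73, 260.73], [10.89, 115.49], [-147.41, 147.41]. Speed limits (degrees/s): [147.25, 147.25, 180, 180, 180, 180, 180].

INTERFACE

Orientations are given as a 3x3 rotation matrix whose columns are the frame's x, y, z axes.
In Python, from cell import telemetry, imaging, manip gives the robot as it stands.
- The arm moves only by the shell command python3 -m pendant 'ROWS' [FORCE]. ROWS is JSON, a list of rows, each a list of 7 numbers: the turn, a rotation vector about the world's x, y, z in rad, then the shift along the world's x, y, z in m, then the closure, from 0 (fully open) to 1 (shut). In form: [[wx, wy, wz, x, y, z, grip], ...]. A call has 1 to 8 rows; each row shifts and turns the commanded pose from where the row before left it; what a row does not reach is not made up. A row lasts 1/12 s, in which the tool goes at most 41.7 mm and 7.16 degrees, less where a joint would pass 70% of its speed; a pose out of reach is approached as far as the arm can. A call is refused whole if a number of a shift passes 0.0417 or a number of a turn 0.125, either way. A call with a gripper value outside its range is refused whole. The fingers move at their own pace and stop on an object; FORCE is the grip in N (left out, the last holds). Time passes only in rows, so rows that do not move let the fingers close. It gives the time, the measured TCP pose, the force and the opening at its end, in the units of the state.
- telemetry.state(): the state, without advancing time (a new reading comes with each control period).
- imaging.capture(name): name is "scene" or "top" or "wrist"; returns a dict with "img" (420x560x3 uint8, blue, green, red), "mtx" (3x3 intrinsics, pixels), "R" (3x3) and "t" (3): a world point X has camera coordinates R X + t. Camera axes: x right, y down, z forward; pixel columns grow to the right and rows downward; lengths in m; the calibration is good to about 2 mm. The wrist camera is an equidistant fisheye: a pixel r from the principal point sees the ray r / f radians off the axis. A picture is of the moment at which its call begins. There is no depth.
- manip.hand_in(): hands the job in, once; it reports no verdict.
The state is a dict: "t": time; "joint_positions": joint angles; "qvel": joint speeds; "joint_efforts": joint torques, N m; "position": TCP position; "orientation": TCP orientation; "force": force on the tool from outside, world axes, zero at the start; "moment": the same for the moment, N m; "finger_gap": finger opening in m.
Only numpy, scipy, OpenCV 4.12 (cv2) and the standard library are available. Lean on these libraries where they do the work, as an engineer would, in place of code of your own. Each camera call takes 0.05 s, during which the arm holds its last target. There are 200 camera calls.

TASK

Take the lock pin out of its wooden block and push it fully home through the bracket and the arm's tongue, so that the telescopic camera arm cannot slide out of its bracket. Then squeeze the button on the side of the arm's grip and pull the arm out past its first stop to its second stop, so that the camera stands over the laptop. The arm springs back if let go: finish still holding the grip with the button squeezed and the arm fully out, and leave the laptop and the other things on the bench where they are.

Things in the scene. Friction and masses are not known exactly. Their poses are not given: they have to be found in the camera images.
- pin_knob (a point): Centre of the knob of the loose lock pin, which stands upright in a wooden block at the start. Black round knob, diameter 20, 44 tall; under it a steel collar, diameter 26, 4 thick; under that a steel shaft, diameter 10, 46 long, with a tapered foot. This point is 26 above the collar's underside and 72 above the shaft's tip; z runs up along the pin. 60 g.
- block: Fixed wooden block 70 x 70 x 52 high on the bench, origin at the centre of its underside, with one hole (diameter 13, 48 deep) in the middle of its top in which the pin stands, collar on the block.
- boom: Fixed grey bracket of the camera arm; origin on the bench under the pin hole, x level = the direction the arm pulls out, z up. Two level plates 60 x 60 x 12 (undersides 52 and 80 up) hold the arm's steel tongue (10 thick) between them; one vertical hole, diameter 13, goes through all three. A web stands behind (-x), as high as the plates. Arm's tube: 36 x 36, x = +50 to +200, top 90 up.
- hole (a point): Mouth of the pin hole: centre of the hole on the top face of the bracket's upper plate, 92 above the bench. With the pin fully home its collar lies on this face, so that the knob's centre is 26 above this point.
- grip: The arm's black grip with the camera in front; axes parallel to the bracket's, origin = the bracket's origin plus the amount pulled out along x. Grip block 60 long (x), 30 wide (y), 44 high, centred at x = +235, z = 72; just beyond it (+x) a flange 46 wide, 48 high, then the round camera (diameter 48, 34 high) at x = +310.
- grip_mid (a point): Centre of the grip block (moves with it), 72 above the bench. Fingers from above that close along the bracket's y axis here squeeze the button on the +y side and bear on the plain face on the -y side.
- button (a joint): Release button, a grey pad 26 x 26 on the +y side of the grip, centred on its length and height, standing 6 proud of the side. 0 = out, 0.005 m = fully squeezed in; it springs back out, takes 2.5 N to start and 8 N to be fully in. The arm is latched shut until it is in by more than 0.003 m.
- inner (a joint): How far the arm's inner stage is out, m: 0 = shut, 0.060 = first stop. Its return spring pulls back with 2.5 to 4 N.
- middle (a joint): How far the arm's middle stage is out, m: 0 = shut, 0.050 = end. Its return spring pulls back with 7 to 8 N, so that it comes out only after the inner stage has met the first stop; at its end the arm is at its second stop, 110 mm out altogether.
- sleeve (a joint): Slip of the arm's outer tube along its bracket, m: 0 at the start (holes in line). Without the pin the tube slides out with about 1 N, by up to 0.03; with the pin in it is held to within about 0.003.
- laptop: Bystander: laptop lying upside down, 220 x 300 x 24 high, 2 kg, origin at the centre of its underside, below the far end of the pulled-out arm.
- screwdriver: Bystander: loose screwdriver lying on the bench on the robot's side of the arm.
- drive: Bystander: loose flat metal hard drive, 100 x 70 x 12 high, beyond the arm.
- cleaner: Bystander: loose white bottle, diameter 56, 150 tall, standing beyond the arm.
Things that resemble listed ones, but are neither listed nor needed, are in the scene too. Leave any orange or pink look-alike of the part that bears pin_knob alone.

How it is judged (in metres and radians):
On the way, in this order (a step that is already met when the one before it is completed fails the run):
1. The pin is fully home through bracket and tongue while the arm is still shut (horizontal distance between pin_knob and hole below 0.005 m and z of pin_knob in the frame of hole below 0.029 m and angle between pin_knob's own z axis and vertical below 0.12 rad and value of joint inner below 0.01 m and value of joint sleeve below 0.006 m), for 0.3 s.
2. The button is in and the arm is pulled out to the first stop (value of joint inner above 0.054 m and value of joint button above 0.002 m and contact force between the fingers and grip above 2 N).
At the end, for the whole second after the job is handed in: Fingers hold the grip (over 3 N), button in over 2 mm, inner stage out over 54 mm of 60, middle stage over 44 mm of 50, at rest. Pin still home: within 5 mm of the hole axis, collar within 3 mm of the plate, upright within 0.12 rad; tube slipped under 6 mm (value of joint inner above 0.054 m and value of joint middle above 0.044 m and value of joint button above 0.002 m and contact force between the fingers and grip above 3 N and value of joint sleeve below 0.006 m and linear speed of grip below 0.02 m/s and horizontal distance between pin_knob and hole below 0.005 m and z of pin_knob in the frame of hole below 0.029 m and angle between pin_knob's own z axis and vertical below 0.12 rad); the arm keeps its last pose, push and grip.
It fails at once if the laptop or another bystander is shifted by more than 30 mm (distance of any of laptop, screwdriver, drive, cleaner from where it was at the start of the episode above 0.03 m).
It also fails if it takes over 51 s, if anything falls off the work surface, if the arm or the gripper's body presses on something with over 40 N, if the wrist force passes 120 N, or if a joint passes its speed limit or range.

## Working session

There is one attempt and no reset: what is moved stays moved. The work goes in short steps, Python scripts to look and compute and a shell command to move; the robot and the scene stay as the last step left them, time stands still between calls to the robot, and variables do not carry over. Pictures are saved under pics/ and viewed, about 8 in all and at most 12, crops included, and the job is handed in when it is done.

```bash
mkdir -p pics; python3 - <<'E'
from cell import telemetry, imaging
import cv2,pickle,numpy as np
s=telemetry.state(); print({k:np.round(v,3).tolist() for k,v in s.items()})
for n in("scene","top"):
    c=imaging.capture(n); pickle.dump(c,open(n+"0.pkl","wb")); cv2.imwrite(f"pics/{n}0.png",c["img"])
    print(n,c["mtx"].tolist(),(-c["R"].T@c["t"]).round(3))
E
```

```text
{'t': 0.0, 'joint_positions': [-60.778, 28.755, -24.453, 88.889, 12.653, 65.22, -12.05], 'qvel': [-0.036, -0.002, -0.014, 0.049, 0.004, 0.003, 0.112], 'joint_efforts': [0.001, -56.66, -5.816, -27.912, -0.069, 0.031, 0.0], 'position': [0.159, 0.63, 0.226], 'orientation': [[0.244, 0.97, -0.001], [0.97, -0.244, -0.002], [-0.002, -0.0, -1.0]], 'force': [-0.01, -0.886, -0.393], 'moment': [-0.023, -0.066, 0.016], 'finger_gap': 0.092}
scene [[465.8150232113531, 0.0, 281.1700483548005], [0.0, 465.8150232113531, 201.64944071722957], [0.0, 0.0, 1.0]] [ 0.936 -0.326  0.926]
top [[440.31037818497754, 0.0, 281.9051980255555], [0.0, 440.31037818497754, 209.5196717582325], [0.0, 0.0, 1.0]] [0.492 0.057 1.309]
```

View pics/top0.png

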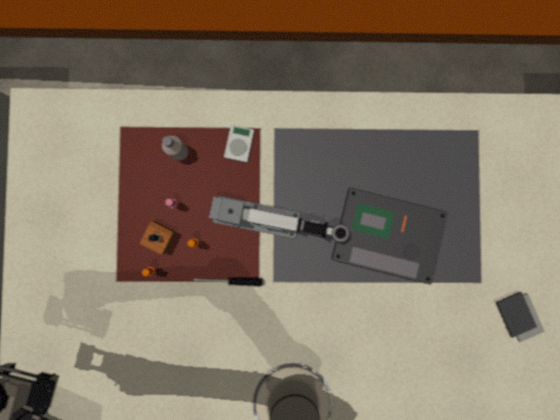

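View pics/scene0.png

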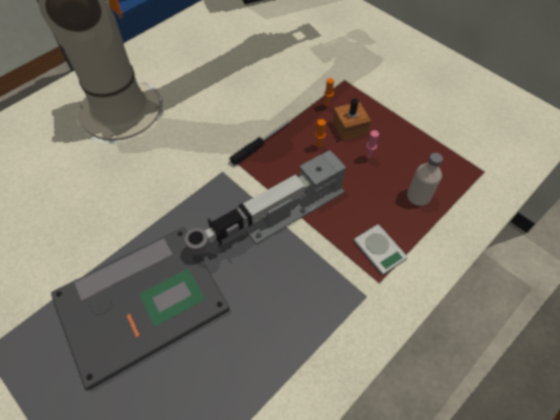

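Top view: +x is up and +y is left. The block with its black knob is near (157,238), the bracket hole near (231,211) and the grip near (316,229). In the scene view the knob is near (353,107), the hole near (319,169) and the grip near (227,225). Next I'll enlarge these areas.

```bash
python3 - <<'E'
import cv2,pickle,numpy as np
t=pickle.load(open("top0.pkl","rb"))["img"]; s=pickle.load(open("scene0.pkl","rb"))["img"]
f=lambda im,x,y,w,h,k:cv2.resize(im[y:y+h,x:x+w],None,fx=k,fy=k,interpolation=cv2.INTER_CUBIC)
a=np.hstack([f(t,137,218,40,40,6),f(t,205,190,90,40,6)[:, :540]])
b=np.hstack([f(s,330,90,44,55,5),f(s,295,145,55,55,5),f(s,185,195,60,55,5)])
c=f(t,290,210,65,45,5)
H=np.zeros((240+275,800,3),np.uint8); H[:240,:a.shape[1]]=a; H[240:,:b.shape[1]]=b
H=np.clip(H*1.6,0,255).astype(np.uint8)
cv2.imwrite("pics/c1.png",H)
E
```

```text
(no output)
```

View pics/c1.png

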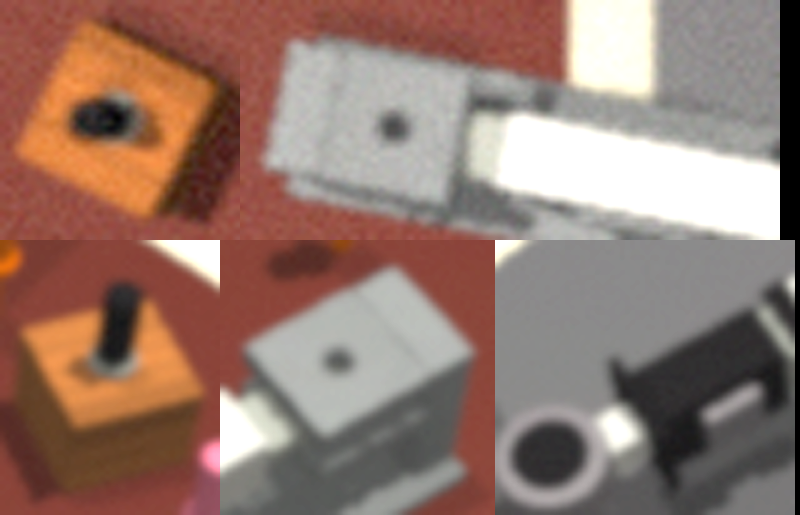

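The crops show the hole in the plate, the knob leaning slightly by perspective in its block, and the button pad on the grip's side that faces the scene camera (+x world). I'll compute positions from these.

```bash
cat > h.py <<'E'
import cv2,numpy as np
def ray(c,u,v):
    d=c["R"].T@np.linalg.solve(c["mtx"],[u,v,1.0]); return -c["R"].T@c["t"],d
def plane(c,u,v,z):
    o,d=ray(c,u,v); return o+d*(z-o[2])/d[2]
def tri(rs):
    A=0;b=0
    for o,d in rs:
        d=d/np.linalg.norm(d);P=np.eye(3)-np.outer(d,d);A=A+P;b=b+P@o
    return np.linalg.solve(A,b)
def blobs(m,x,y,w,h,amin=8):
    n,l,st,ce=cv2.connectedComponentsWithStats(m[y:y+h,x:x+w].astype(np.uint8))
    return [(ce[i]+[x,y],st[i,4],l==i) for i in range(1,n) if st[i,4]>=amin]
E
python3 - <<'E'
from h import *
import pickle
T=pickle.load(open("top0.pkl","rb"));S=pickle.load(open("scene0.pkl","rb"))
np.set_printoptions(precision=4,suppress=True)
g=lambda c:c["img"].max(2)
# hole
for c,(x,y,w,h) in((T,(223,204,15,14)),(S,(308,160,20,16))):
    m=g(c)[y:y+h,x:x+w].astype(float); med=np.median(m); wt=np.clip(med-15-m,0,None)
    yy,xx=np.mgrid[y:y+h,x:x+w]; u,v=(wt*xx).sum()/wt.sum(),(wt*yy).sum()/wt.sum()
    print("hole",u,v,plane(c,u,v,.092))
# knob
K=[]
for c,(x,y,w,h),th in((T,(143,230,22,16),32),(S,(343,92,22,28),45)):
    for ce,a,l in blobs(g(c)<th,x,y,w,h): print("knob",ce,a,plane(c,*ce,.078)); 
    K.append(ray(c,*max(blobs(g(c)<th,x,y,w,h),key=lambda b:b[1])[0]))
print("tri",tri(K))
# block by orange: top face in top view
b=T["img"].astype(int); m=((b[...,2]-b[...,0])>45)&(b[...,1]>55)
for ce,a,l in blobs(m,137,218,42,40,60):
    r=cv2.minAreaRect(cv2.findContours(l.astype(np.uint8),0,1)[0][0]); print("block",a,r, plane(T,r[0][0]+137,r[0][1]+218,.052))
# label
m=g(T)>170
for ce,a,l in blobs(m,235,200,70,40,80):
    r=cv2.boxPoints(cv2.minAreaRect(cv2.findContours(l.astype(np.uint8),0,1)[0][0]))+[235,200]
    P=np.array([plane(T,*p,.09)[:2] for p in r]); print("label",a,P.tolist()); 
    print(np.degrees(np.arctan2(*(P[1]-P[0])[::-1])),np.degrees(np.arctan2(*(P[2]-P[1])[::-1])))
# camera ring dark lens & grip dark
for ce,a,l in blobs(g(T)<38,295,212,60,35,20): print("dark",ce,a,plane(T,*ce,.094))
print("screwdriver",plane(T,245,281,.01),plane(T,196,280,.01))
E
```

```text
hole 230.18476727785614 210.76868829337096 [0.553  0.1767 0.092 ]
hole 318.1289256198347 168.6677685950413 [0.5557 0.177  0.092 ]
knob [154.125  237.6667] 24 [0.4776 0.3879 0.078 ]
knob [353.1463 106.4024] 82 [0.4804 0.3903 0.078 ]
tri [0.4789 0.3894 0.0773]
block 587 ((17.500001907348633, 20.0), (26.832815170288086, 27.280029296875), 26.56505012512207) [0.4763 0.3938 0.052 ]
label 500 [[0.5283929203283845, 0.12737007666328445], [0.5577217106593411, 0.12180540928530775], [0.5329534737619929, -0.00619728786633731], [0.503633499940603, -0.0004518569565243741]]
-10.743254210787285 -100.9512673821934
dark [315.3675 228.3932] 234 [ 0.5057 -0.0588  0.094 ]
dark [340.2581 232.7419] 62 [ 0.4941 -0.1277  0.094 ]
screwdriver [0.3517 0.1391 0.01  ] [0.3541 0.282  0.01  ]
```

```bash
python3 -m pendant '[[0,0,0,0.032,-0.024,-0.007,0],[0,0,0,0.032,-0.024,-0.007,0],[0,0,0,0.032,-0.024,-0.007,0],[0,0,0,0.032,-0.024,-0.007,0],[0,0,0,0.032,-0.024,-0.007,0],[0,0,0,0.032,-0.024,-0.007,0],[0,0,0,0.032,-0.024,-0.007,0],[0,0,0,0.032,-0.024,-0.007,0]]' 20
python3 -m pendant '[[0,0,0,0.032,-0.025,0,0],[0,0,0,0.032,-0.025,0,0],[0,0,0,0,0,0,0],[0,0,0,0,0,0,0],[0,0,0,0,0,0,0]]'
python3 - <<'E'
from cell import telemetry, imaging
import cv2,pickle,numpy as np
s=telemetry.state(); print(s["position"],s["orientation"],s["force"])
c=imaging.capture("wrist"); pickle.dump(c,open("w1.pkl","wb")); cv2.imwrite("pics/w1.png",c["img"]); print(c["mtx"],-c["R"].T@c["t"])
E
```

```text
t: 0.77
position: [0.4159, 0.4366, 0.1701]
orientation: [[0.244, 0.97, -0.0], [0.97, -0.244, -0.0], [-0.001, -0.0, -1.0]]
force: [0.8, 1.3, -0.2]
finger_gap: 0.0921
t: 1.18
position: [0.4783, 0.3883, 0.1703]
orientation: [[0.245, 0.97, -0.001], [0.97, -0.245, 0.0], [-0.0, -0.001, -1.0]]
force: [-0.9, 0.6, 0.4]
finger_gap: 0.0918
[0.47826321 0.38826799 0.17027248] [[ 2.44957701e-01  9.69532875e-01 -1.31471089e-03]
 [ 9.69533731e-01 -2.44957834e-01  6.15382837e-05]
 [-2.62385342e-04 -1.28973083e-03 -9.99999134e-01]] [-0.9080254   0.58734716  0.3592015 ]
[[325.1922621    0.         279.09392619]
 [  0.         325.1922621  215.14876878]
 [  0.           0.           1.        ]] [0.3994572  0.40764531 0.32724534]
```

View pics/w1.png

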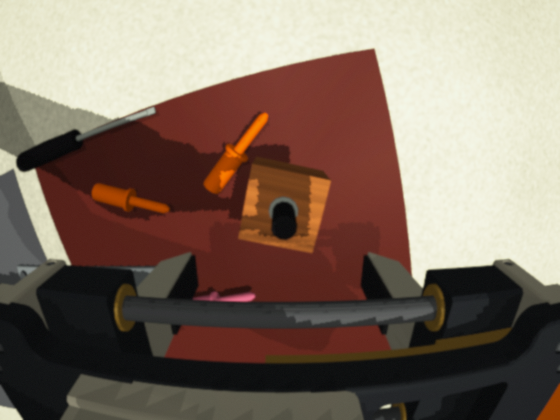

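The wrist view shows the knob top near (284,228) and the collar near (284,207), centred between the fingers. The look-alikes are lower and clear. I'll fix the knob position from this view.

```bash
cat >> h.py <<'E'
def fray(c,u,v):
    K=c["mtx"]; x=np.array([u-K[0,2],v-K[1,2]]); r=np.hypot(*x)/K[0,0]
    k=np.array([*(x/np.hypot(*x)*np.sin(r)),np.cos(r)]); return -c["R"].T@c["t"],c["R"].T@k
def fplane(c,u,v,z):
    o,d=fray(c,u,v); return o+d*(z-o[2])/d[2]
E
python3 - <<'E'
from h import *
import pickle
c=pickle.load(open("w1.pkl","rb")); g=c["img"].max(2)
for ce,a,l in blobs(g<50,262,190,44,55,30):
    print("knob",ce,a,fplane(c,*ce,.078), l.any(1).nonzero()[0][[0,-1]]+190,l.any(0).nonzero()[0][[0,-1]]+262)
print(fplane(c,284,228,.1),fplane(c,284,207,.056))
E
```

```text
knob [283.45238095 220.54365079] 756 [0.48087549 0.39048505 0.078     ] [202 238] [272 296]
[0.47945263 0.39098536 0.1       ] [0.47615592 0.39242459 0.056     ]
```

```bash
python3 -m pendant '[[0,0,0,0.001,0.002,-0.03,0],[0,0,0,0,0,-0.035,0],[0,0,0,0,0,-0.03,0],[0,0,0,0,0,-0.010,0.3],[0,0,0,0,0,0,0.6],[0,0,0,0,0,0,1],[0,0,0,0,0,0,1],[0,0,0,0,0,0,1]]' 30
python3 -m pendant '[[0,0,0,0,0,0,1],[0,0,0,0,0,0,1],[0,0,0,0,0,0,1],[0,0,0,0,0,0,1]]'
```

```text
t: 1.9
position: [0.4808, 0.3919, 0.0681]
orientation: [[0.244, 0.97, 0.003], [0.97, -0.244, 0.003], [0.003, 0.002, -1.0]]
force: [0.0, 0.9, -1.2]
finger_gap: 0.0632
t: 2.23
position: [0.4801, 0.3904, 0.0662]
orientation: [[0.245, 0.97, 0.001], [0.97, -0.245, 0.0], [0.001, 0.0, -1.0]]
force: [0.1, 0.7, -0.2]
finger_gap: 0.0363
```

```bash
python3 -m pendant '[[0,0,0,0,0,0,1],[0,0,0,0,0,0,1],[0,0,0,0,0,0,1],[0,0,0,0,0,0,1],[0,0,0,0,0,0,1]]'
```

```text
t: 2.65
position: [0.4798, 0.3903, 0.0657]
orientation: [[0.244, 0.97, -0.0], [0.97, -0.244, -0.0], [-0.0, -0.0, -1.0]]
force: [-0.6, -0.2, 0.5]
finger_gap: 0.0193
```

```bash
python3 -m pendant '[[0,0,0,0,0,0.02,1],[0,0,0,0,0,0.03,1],[0,0,0,0,0,0.03,1],[0,0,0,0,0,0.03,1],[0,0,0,0,0,0.01,1]]'
python3 -m pendant '[[0,0,0,0.0125,-0.035,0,1],[0,0,0,0.0125,-0.035,0,1],[0,0,0,0.0125,-0.035,0,1],[0,0,0,0.0125,-0.036,0,1],[0,0,0,0.0125,-0.036,0,1],[0,0,0,0.0122,-0.036,0,1],[0,0,0,0,0,0,1],[0,0,0,0,0,0,1]]'
python3 -m pendant '[[0,0,0,0,0,0,1],[0,0,0,0,0,0,1]]'
python3 - <<'E'
from cell import telemetry, imaging
import cv2,pickle,numpy as np
s=telemetry.state(); print(s["position"],s["orientation"],s["force"],s["finger_gap"])
o=[]
for n,(x,y,w,h) in dict(scene=(270,90,100,110),wrist=(230,150,110,110),top=(180,160,110,110)).items():
    c=imaging.capture(n); pickle.dump(c,open(n[0]+"2.pkl","wb")); o.append(cv2.resize(c["img"][y:y+h,x:x+w],(400,300 if 0 else int(400*h/w)),interpolation=2)[:400])
cv2.imwrite("pics/c2.png",np.hstack([np.vstack([a,np.zeros((400-len(a),400,3),np.uint8)]) for a in o[:2]]))
E
```

```text
t: 3.07
position: [0.4815, 0.3922, 0.1905]
orientation: [[0.244, 0.97, 0.005], [0.97, -0.244, 0.004], [0.005, 0.004, -1.0]]
force: [0.5, 0.6, -0.4]
finger_gap: 0.0191
t: 3.73
position: [0.5552, 0.1731, 0.1848]
orientation: [[0.251, 0.968, -0.001], [0.968, -0.251, -0.002], [-0.002, -0.0, -1.0]]
force: [-0.1, 1.2, -0.7]
finger_gap: 0.0197
t: 3.9
position: [0.5536, 0.179, 0.1853]
orientation: [[0.242, 0.97, -0.001], [0.97, -0.242, 0.001], [0.001, -0.001, -1.0]]
force: [-0.3, 0.1, -1.3]
finger_gap: 0.0193
[0.55361934 0.17897364 0.18532152] [[ 2.42143126e-01  9.70240071e-01 -9.54197408e-04]
 [ 9.70240385e-01 -2.42142412e-01  8.05224685e-04]
 [ 5.50209594e-04 -1.12078048e-03 -9.99999221e-01]] [-0.28457093  0.09840952 -1.29301409] 0.019298918124058203
```

View pics/c2.png

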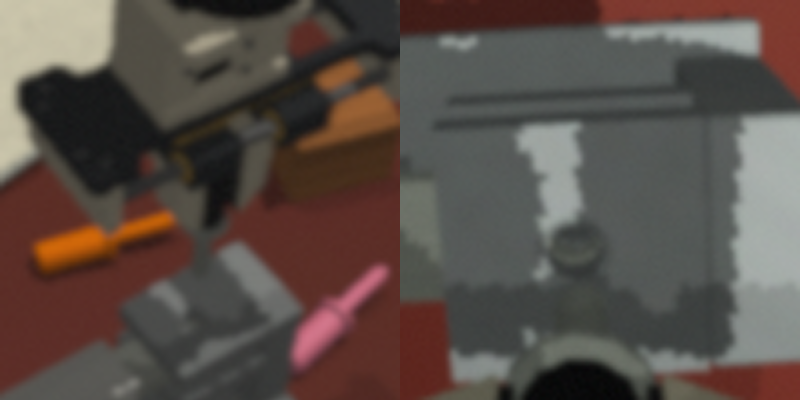

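The scene crop shows the pin held upright over the plate. The wrist crop shows the knob at the bottom, the shaft, and a round feature near crop (577,247), which is wrist pixel (274,218). That could be the tip or the hole, so I'll project both.

```bash
cat >> h.py <<'E'
def fproj(c,X):
    p=c["R"]@np.array(X)+c["t"]; r=np.hypot(p[0],p[1]); th=np.arctan2(r,p[2]); K=c["mtx"]
    return K[:2,2]+K[0,0]*th*p[:2]/r
def proj(c,X):
    p=c["mtx"]@(c["R"]@np.array(X)+c["t"]); return p[:2]/p[2]
E
python3 - <<'E'
from h import *
import pickle
np.set_printoptions(precision=4,suppress=True)
c=pickle.load(open("w2.pkl","rb"));P=[.5536,.179]
s=pickle.load(open("s2.pkl","rb"))
for n,X in dict(hole=[.5545,.177,.092],tip=P+[.1256],collar=P+[.1716],knobtop=P+[.2196]).items(): print(n,fproj(c,X),proj(s,X))
for u,v in((274,218),): print(fplane(c,u,v,.092),fplane(c,u,v,.1256))
g=c["img"].max(2); a=c["img"][195:250,250:300]; b=s["img"][130:190,290:350]
v=np.hstack([cv2.resize(a,(400,440),interpolation=2),cv2.resize(b,(400,440)[::1],interpolation=2)])
cv2.imwrite("pics/c3.png",np.clip(v*1.7,0,255).astype(np.uint8))
E
```

```text
hole [277.4464 219.3876] [317.7227 168.3452]
tip [279.6447 232.3722] [319.1188 158.2967]
collar [279.7815 260.1722] [320.7122 144.6712]
knobtop [280.0014 305.8778] [322.5157 129.2495]
[0.5527 0.1746 0.092 ] [0.5422 0.1778 0.1256]
```

View pics/c3.png

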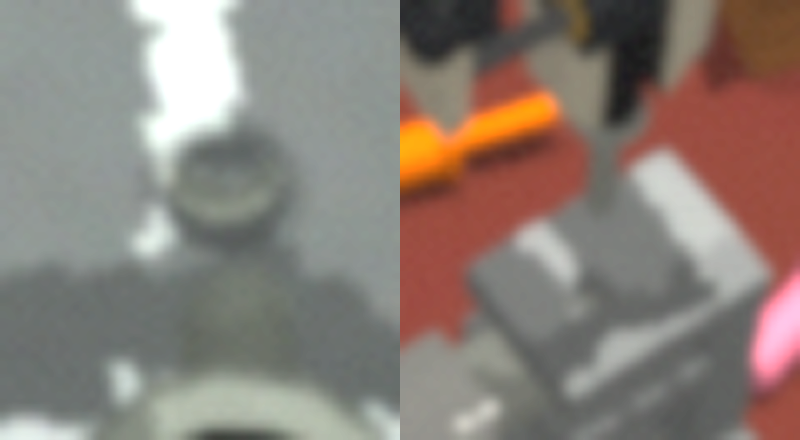

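Left crop: the hole is at wrist pixel (278.3,217.7) with the shaft just below it at column 279.2. The projections agree.

```bash
python3 - <<'E'
from h import *
import pickle
from cell import telemetry
c=pickle.load(open("w2.pkl","rb")); print(fplane(c,278.3,217.7,.092),fplane(c,277.4,219.4,.092),fplane(c,279.2,218,.092), telemetry.state()["position"])
E
```

```text
[0.55327203 0.17802063 0.092     ] [0.55450116 0.17696091 0.092     ] [0.5536961  0.17866569 0.092     ] [0.55379846 0.17905448 0.18558946]
```

```bash
python3 -m pendant '[[0,0,0,0.0005,-0.0015,-0.012,1],[0,0,0,0,0,-0.012,1],[0,0,0,0,0,-0.006,1],[0,0,0,0,0,-0.003,1],[0,0,0,0,0,-0.003,1],[0,0,0,0,0,-0.003,1],[0,0,0,0,0,-0.003,1],[0,0,0,0,0,0,1]]'
```

```text
t: 4.72
position: [0.5548, 0.1758, 0.1433]
orientation: [[0.244, 0.97, -0.001], [0.97, -0.244, 0.0], [-0.0, -0.0, -1.0]]
force: [-0.7, 1.4, -0.3]
finger_gap: 0.0195
```

```bash
python3 -m pendant '[[0,0,0,0,0,-0.006,1],[0,0,0,0,0,-0.006,1],[0,0,0,0,0,-0.006,1],[0,0,0,0,0,-0.005,1],[0,0,0,0,0,-0.004,1],[0,0,0,0,0,-0.003,1],[0,0,0,0,0,0,1]]'
```

```text
t: 5.3
position: [0.5546, 0.1759, 0.1129]
orientation: [[0.244, 0.97, -0.001], [0.97, -0.244, 0.0], [-0.0, -0.001, -1.0]]
force: [-0.1, 0.6, -0.8]
finger_gap: 0.0191
```

```bash
python3 -m pendant '[[0,0,0,0,0,-0.004,1],[0,0,0,0,0,-0.003,1],[0,0,0,0,0,-0.002,1],[0,0,0,0,0,-0.001,1],[0,0,0,0,0,0,1],[0,0,0,0,0,0,1]]'
```

```text
t: 5.8
position: [0.5551, 0.176, 0.1057]
orientation: [[0.244, 0.97, 0.001], [0.97, -0.244, -0.0], [-0.0, 0.001, -1.0]]
force: [-4.3, -0.9, 14.0]
finger_gap: 0.0192
```

The collar is seated: z is at the expected 0.1057 with 14 N upward. Next I release and lift.

```bash
python3 -m pendant '[[0,0,0,0,0,0.0005,0.5],[0,0,0,0,0,0,0.5],[0,0,0,0,0,0,0.5],[0,0,0,0,0,0,0.5]]'
python3 -m pendant '[[0,0,0,0,0,0.01,0.5],[0,0,0,0,0,0.03,0.5],[0,0,0,0,0,0.03,0.5],[0,0,0,0,0,0.03,0.5],[0,0,0,0,0,0,0.5],[0,0,0,0,0,0,0.5]]'
python3 - <<'E'
from h import *
from cell import imaging,telemetry
import pickle
print(telemetry.state()["position"])
w=imaging.capture("wrist");pickle.dump(w,open("w3.pkl","wb"))
s=imaging.capture("scene");pickle.dump(s,open("s3.pkl","wb"))
v=np.hstack([cv2.resize(w["img"],(480,360)),cv2.resize(s["img"][120:210,280:360],(320,360),interpolation=2)])
cv2.imwrite("pics/c4.png",np.clip(v*1.4,0,255).astype(np.uint8))
for X in([.5543,.1772,.092],[.5543,.1772,.140]): print(fproj(w,X),proj(s,X))
E
```

```text
t: 6.13
position: [0.5549, 0.1755, 0.1039]
orientation: [[0.245, 0.97, -0.0], [0.97, -0.245, -0.0], [-0.0, -0.0, -1.0]]
force: [-0.6, 0.0, -0.2]
finger_gap: 0.0415
t: 6.63
position: [0.5566, 0.1764, 0.2071]
orientation: [[0.244, 0.97, 0.005], [0.97, -0.244, 0.001], [0.003, 0.004, -1.0]]
force: [-0.3, 0.3, -0.4]
finger_gap: 0.0456
[0.5565911 0.1763824 0.2070875]
[279.8532784  206.72465408] [317.71708728 168.2435812 ]
[280.13975085 225.23678437] [319.28056352 154.79152954]
```

View pics/c4.png

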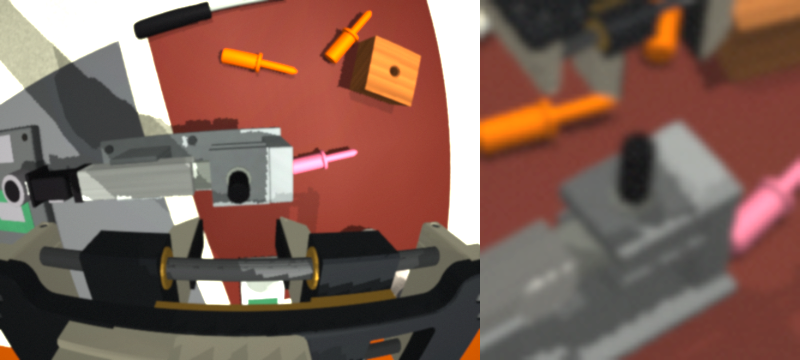

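The pin is home in both views, with its collar on the plate. Now I turn the jaws onto the bracket's y axis and move over the grip.

```bash
python3 -m pendant '[[0,0,-0.117,-0.0037,-0.0177,0,0],[0,0,-0.117,-0.0037,-0.0177,0,0],[0,0,-0.117,-0.0037,-0.0177,0,0],[0,0,-0.117,-0.0037,-0.0177,0,0],[0,0,-0.117,-0.0037,-0.0177,0,0],[0,0,-0.117,-0.0037,-0.0177,0,0],[0,0,-0.117,-0.0037,-0.0177,0,0]]'
python3 -m pendant '[[0,0,-0.117,-0.0037,-0.0177,0,0],[0,0,-0.117,-0.0037,-0.0177,0,0],[0,0,-0.117,-0.0037,-0.0177,0,0],[0,0,-0.117,-0.0037,-0.0177,0,0],[0,0,-0.117,-0.0037,-0.0177,0,0],[0,0,-0.117,-0.0037,-0.0177,0,0],[0,0,0,0,0,0,0],[0,0,0,0,0,0,0]]'
python3 - <<'E'
from h import *
from cell import imaging,telemetry
import pickle
s=telemetry.state();print(s["position"],s["orientation"],s["joint_positions"])
w=imaging.capture("wrist");pickle.dump(w,open("w4.pkl","wb"))
cv2.imwrite("pics/w4.png",np.clip(w["img"]*1.5,0,255).astype(np.uint8))
d=np.array([-.194,-.981,0]);n=np.array([.981,-.194,0]);h=np.array([.5543,.1772,0])
for a in(205,265):
  for b in(-15,15): print(a,b,fproj(w,h+d*a/1e3+n*b/1e3+[0,0,.094]))
E
```

```text
t: 7.32
position: [0.5275, 0.0508, 0.2026]
orientation: [[0.878, 0.479, -0.003], [0.479, -0.878, -0.0], [-0.003, -0.001, -1.0]]
force: [0.9, 0.7, 0.5]
finger_gap: 0.0879
t: 7.98
position: [0.5058, -0.0551, 0.2031]
orientation: [[0.981, -0.196, -0.003], [-0.196, -0.981, -0.0], [-0.002, 0.001, -1.0]]
force: [0.3, 0.1, -0.2]
finger_gap: 0.0916
[ 0.50575992 -0.0550629   0.20305531] [[ 9.80614249e-01 -1.95931678e-01 -2.54418566e-03]
 [-1.95932548e-01 -9.80617371e-01 -9.49733454e-05]
 [-2.47626436e-03  5.91620994e-04 -9.99996759e-01]] [ -0.46459289  14.09485212   4.21785942 111.00935743  -1.23375145
  55.0838421   -6.96365169]
205 -15 [263.56792719 174.79860459]
205 15 [299.69771177 174.75389809]
265 -15 [264.67645401 241.93525425]
265 15 [298.61487491 241.88080678]
```

View pics/w4.png

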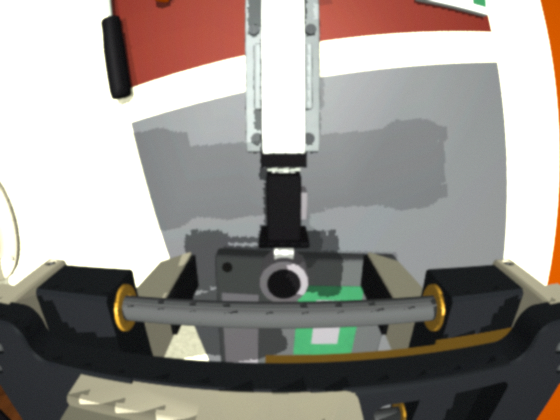

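The view shows the grip with its top at rows 172 to 242 and columns 266 to 300, matching the projection within about 1 px. The button pad is at (303,206). The fingers straddle the grip, so I'll go down.

```bash
python3 -m pendant '[[0,0,0,0.003,0.002,-0.03,0],[0,0,0,0,0,-0.035,0],[0,0,0,0,0,-0.035,0],[0,0,0,0,0,-0.030,0],[0,0,0,0,0,-0.020,0],[0,0,0,0,0,0,0],[0,0,0,0,0,0,0]]'
```

```text
t: 8.62
position: [0.5088, -0.0509, 0.0531]
orientation: [[0.981, -0.193, -0.003], [-0.193, -0.981, 0.001], [-0.004, -0.0, -1.0]]
force: [0.3, 0.7, -0.4]
finger_gap: 0.092
```

```bash
python3 -m pendant '[[0,0,0,0,-0.002,0,0.6],[0,0,0,0,0,0,1],[0,0,0,0,0,0,1],[0,0,0,0,0,0,1],[0,0,0,0,0,0,1],[0,0,0,0,0,0,1],[0,0,0,0,0,0,1],[0,0,0,0,0,0,1]]' 45
python3 -m pendant '[[0,0,0,0,0,0,1],[0,0,0,0,0,0,1],[0,0,0,0,0,0,1],[0,0,0,0,0,0,1]]'
```

```text
t: 9.28
position: [0.5099, -0.0543, 0.0544]
orientation: [[0.981, -0.196, 0.0], [-0.196, -0.981, 0.0], [0.0, -0.0, -1.0]]
force: [-0.1, -0.7, -0.0]
finger_gap: 0.0432
t: 9.62
position: [0.5096, -0.0543, 0.0543]
orientation: [[0.981, -0.195, -0.0], [-0.195, -0.981, 0.0], [-0.0, 0.0, -1.0]]
force: [-1.7, -0.3, 2.4]
finger_gap: 0.0297
```

The gap is 30 mm, so the button is in. Now I pull along (-0.194,-0.981).

```bash
python3 -m pendant '[[0,0,0,-0.0006,-0.0029,0,1],[0,0,0,-0.0012,-0.0059,0,1],[0,0,0,-0.0012,-0.0059,0,1],[0,0,0,-0.0012,-0.0059,0,1],[0,0,0,-0.0012,-0.0059,0,1],[0,0,0,-0.0012,-0.0059,0,1],[0,0,0,-0.0012,-0.0059,0,1],[0,0,0,-0.0012,-0.0059,0,1]]'
python3 -m pendant '[[0,0,0,-0.0012,-0.0059,0,1],[0,0,0,-0.0012,-0.0059,0,1],[0,0,0,-0.0006,-0.0029,0,1],[0,0,0,0,0,0,1],[0,0,0,0,0,0,1]]'
```

```text
t: 10.28
position: [0.5008, -0.099, 0.0542]
orientation: [[0.981, -0.196, 0.0], [-0.196, -0.981, 0.0], [0.0, -0.0, -1.0]]
force: [0.7, 3.9, 1.9]
finger_gap: 0.03
t: 10.7
position: [0.498, -0.1135, 0.0543]
orientation: [[0.981, -0.196, 0.0], [-0.196, -0.981, -0.0], [0.0, 0.0, -1.0]]
force: [0.6, 3.1, 2.2]
finger_gap: 0.0301
```

Out 60 mm with about 4 N of spring force. Next is the second stage.

```bash
python3 -m pendant '[[0,0,0,-0.0006,-0.0029,0,1],[0,0,0,-0.0012,-0.0059,0,1],[0,0,0,-0.0012,-0.0059,0,1],[0,0,0,-0.0012,-0.0059,0,1],[0,0,0,-0.0012,-0.0059,0,1],[0,0,0,-0.0012,-0.0059,0,1],[0,0,0,-0.0012,-0.0059,0,1]]'
python3 -m pendant '[[0,0,0,-0.0012,-0.0059,0,1],[0,0,0,-0.0008,-0.0039,0,1],[0,0,0,-0.0004,-0.002,0,1],[0,0,0,-0.0004,-0.002,0,1],[0,0,0,0,0,0,1],[0,0,0,0,0,0,1]]'
```

```text
t: 11.28
position: [0.4909, -0.1498, 0.0542]
orientation: [[0.981, -0.194, 0.001], [-0.194, -0.981, 0.002], [0.001, -0.002, -1.0]]
force: [3.8, 7.9, 0.4]
finger_gap: 0.03
t: 11.78
position: [0.4882, -0.1638, 0.0542]
orientation: [[0.981, -0.195, 0.001], [-0.195, -0.981, 0.001], [0.001, -0.002, -1.0]]
force: [4.2, 7.6, 0.5]
finger_gap: 0.0299
```

```bash
python3 -m pendant '[[0,0,0,-0.0002,-0.001,0,1],[0,0,0,-0.0002,-0.001,0,1],[0,0,0,0,0,0,1],[0,0,0,0,0,0,1]]'
python3 -m pendant '[[0,0,0,-0.0002,-0.001,0,1],[0,0,0,-0.0002,-0.001,0,1],[0,0,0,0,0,0,1],[0,0,0,0,0,0,1]]'
```

```text
t: 12.12
position: [0.4878, -0.1656, 0.0542]
orientation: [[0.981, -0.194, 0.001], [-0.194, -0.981, 0.001], [0.001, -0.002, -1.0]]
force: [3.4, 6.5, -0.0]
finger_gap: 0.0302
t: 12.45
position: [0.4878, -0.1658, 0.0542]
orientation: [[0.981, -0.193, 0.001], [-0.193, -0.981, 0.003], [0.001, -0.003, -1.0]]
force: [5.4, 12.0, 0.1]
finger_gap: 0.0303
```

It has stopped hard: force rose to 12 N with no further travel, and travel is 113.6 mm, which is 110 plus sleeve slack. One check by camera.

```bash
python3 - <<'E'
from h import *
from cell import imaging,telemetry
s=telemetry.state();print(s["position"],s["force"],s["finger_gap"],s["qvel"])
c=imaging.capture("scene");t=imaging.capture("top")
v=np.hstack([cv2.resize(c["img"][110:290,130:370],(480,360),interpolation=2),cv2.resize(t["img"][120:300,180:340],(320,360),interpolation=2)])
cv2.imwrite("pics/c5.png",np.clip(v*1.4,0,255).astype(np.uint8))
g=c["img"].max(2)
import pickle; g3=pickle.load(open("s3.pkl","rb"))["img"].max(2)
for q in(g3,g): print([(b[0],b[1]) for b in blobs(q<45,308,140,24,32,20)])
E
```

```text
[ 0.48782505 -0.16578723  0.05415735] [ 5.39669704 12.01492242  0.11010559] 0.030318456801925624 [-0.03371788  0.02471325  0.06918942  0.05561627  0.04314524  0.05521304
 -0.03496531]
[(array([318.56410256, 162.16239316]), np.int32(117))]
[(array([318.29, 161.9 ]), np.int32(100))]
```

View pics/c5.png

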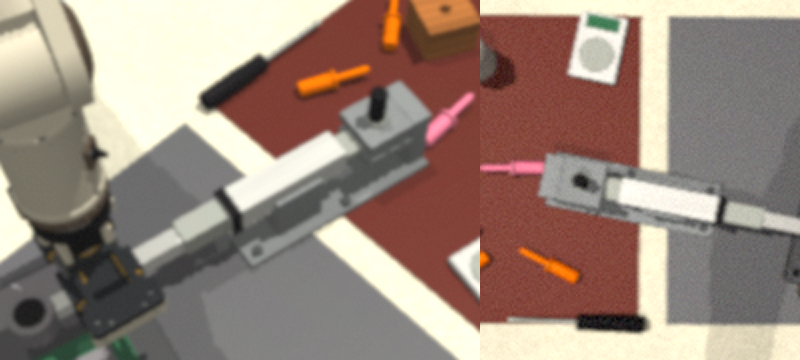

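Both stages are out, the pin is upright and unmoved (within 0.3 px), and the bystanders are where they were. I'm handing in.

```bash
python3 -c "
from cell import manip; print(manip.hand_in())"
```

```text
the job is handed in; nothing more can be done
None
```

I moved the lock pin from its block into the bracket, squeezed the grip's button and pulled the arm out to its second stop. I handed in at about 12.5 s, still holding the grip; the hand-in reports no verdict.

- **Pin:** it seated at the expected height with 14 N on contact. In the last scene image it looks upright, and its knob is within 0.3 px of where it was before the pull.
- **Arm:** it travelled 113.6 mm, which is the 110 mm to the second stop plus what I take to be about 3 mm of slack at the pin. At the end the force rose to 12 N with no further travel, and both stages look fully out in the image.
- **Grip and button:** the finger gap is 30 mm with 45 N commanded, so the button is in.
- **Bystanders:** the screwdriver and drive look unmoved in the last crops. The laptop and cleaner are only partly in view there, and I did not measure any of their positions.

No check failed. About 5 N of sideways force remained at the end, because my pull direction was slightly off.

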